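# Shut the grinder lid, mesh the burr key and hold it down

### The arm

A 6-joint arm with a two-finger parallel gripper is mounted at the origin on a cart in front of the work surface, level with it; the furniture and walls round the work are solid. World frame = base frame: x ahead of the robot, y to its left, z up, the work surface at z = 0. Lengths are in mm, angles in rad, forces in N, time in s.
With the tool pointing down it reaches from about 250 to 725 mm from the base axis. Payload 4 kg.
Tool frame: the origin (TCP) lies between the finger pads, 19 mm behind the fingertips; this is the grasp point; z points along the fingers, y is the line along which they close (so a half turn about z gives the same grasp; the last joint's range is limited). The gripper opens to 85 mm and grips with 20 to 120 N. Pads are 22 mm wide; open, the fingers measure 114 mm over their backs; the gripper's body (76 mm by 85 mm) begins 54 mm behind the grasp point. The pads swing forward as they close: fully open they stand 13 mm farther back than shut.
Start: joints at [-1.246, 0.241, 0.005, 1.335, 0, 1.571], TCP at [159.558, -473.857, 250.006] pointing down, gripper open.
Joint ranges: [-2.72, 2.72], [-1.05, 1.87], [-1.09, 1.28], [-1.99, 2.15], [-1.42, 1.44], [-3.14, 3.14]. Speed limits (rad/s): [2.79, 2.79, 3.14, 3.14, 3.14, 3.14].

### API

Orientations are given as [roll, pitch, yaw] about the fixed x, y, z axes, in that order (R = Rz(yaw) Ry(pitch) Rx(roll)).
In Python, from bench import sense, imaging, job_done gives the robot as it stands.
- The arm moves only by the tool apply_moves, never from a script. Its argument "series" is a list of rows, each an object of numbers: "ax", "ay", "az": the turn, a rotation vector about the tool's x, y, z in units of 0.1 rad (1.0 is 0.1 rad); "tx", "ty", "tz": the shift along the tool's x, y, z in units of 0.04 m (1.0 is 0.04 m); "fingers": the closure, from -1 (fully open) to 1 (shut). A call has 1 to 10 rows; each row shifts and turns the commanded pose from where the row before left it, along the tool's axes as they then stand; what a row does not reach is not made up. A row lasts 1/10 s, in which the tool goes at most 50 mm and 8.59 degrees, less where a joint would pass 70% of its speed; a pose out of reach is approached as far as the arm can. A call with a number of a shift or a turn outside -1 to 1 is refused whole. A call with a gripper value outside its range is refused whole. The fingers move at their own pace and stop on an object; the grip force is fixed at half the most. Time passes only in rows, so rows that do not move let the fingers close. It gives the time, the measured TCP pose, the force, the opening and the grip force at its end, in the units of the state.
- sense(): the state, without advancing time (a new reading comes with each control period).
- imaging.snapshot(name): name is "side" or "top" or "wrist"; returns (picture, depth): 480x640x3 uint8, red, green, blue; 480x640 float32, mm along the optical axis (not along the pixel's ray), 0 where there is no reading.
- imaging.camera_params(name): a dict with "camera_matrix" (3x3 intrinsics, pixels), "dist_coeffs" ([k1, k2, p1, p2, k3] as OpenCV has them; the pictures are not rectified), "rvec" (rotation vector, rad) and "tvec" (3), from world to camera coordinates, as OpenCV has them. Camera axes: x right, y down, z forward; pixel columns grow to the right and rows downward; lengths in mm; the calibration is good to about 2 mm. A picture is of the moment at which its call begins: read the wrist's pose just before it. camera_params takes no time and is no camera call; for the wrist camera it gives the pose at the moment of the call.
- job_done(): hands the job in; it is judged then, once.
The state is a dict: "clock": time; "q": joint angles; "qvel": joint speeds; "joint_efforts": joint torques, N m; "ee_pos": TCP position; "ee_rot": TCP orientation; "wrist_force": force on the tool from outside, world axes, zero at the start; "moment": the same for the moment, N m; "gripper_width": opening from 0.0 (shut) to 1.0 (fully open); "finger_force": force on a finger pad.
Only numpy, scipy, OpenCV 4.12 (cv2) and the standard library are available. Lean on these libraries where they do the work, as an engineer would, in place of code of your own. Each camera call takes 0.05 s, during which the arm holds its last target. There are 200 camera calls.

### The job

Get the coffee grinder ready for its burr change: press its hinged lid down until it clicks shut, then take the orange T-handled burr key out of its wooden stand, lower it upright through the hole in the lid, turned so that its four blades mesh with the cross-shaped socket, and push it fully home against the sprung lock pin, flange down on the socket. Do not let go: finish still gripping the key and holding it pressed fully home with the lid shut. Do not disturb the tamper, the espresso cup or the grinder brush.

Things in the scene. Friction and masses are not known exactly. Their poses are not given: they have to be found in the camera images.
- grinder: Grey square coffee grinder, 116 x 116 mm (foot 128), fixed, 100 mm tall, 107 mm with its lid shut. Origin at the centre of its underside, z up; its front (black dial, lid catch) faces its -x, the hinge is on its +x side. A round 50 mm hole in its top, on its axis, holds the brass drive.
- lid (a joint): Angle of the green lid (116 x 116 x 6 mm, 50 mm round hole in its middle), rad: 0 shut, grows as it opens upward (starts 0.6 to 0.9, stop 1.1). Stiff hinge: it stays where left. From about 0.09 to 0.04 its front tongue rides over a sprung roller (6 to 10 N down on the front edge), then it snaps to 0, firm, and stays shut.
- lid_hinge (a point): Point on the lid's hinge axis, at mid length, fixed to the grinder (58 mm behind the grinder's axis, 104 mm above its underside); the hinge axis is this frame's y. With the lid shut the lid reaches from here along -x.
- lid_press (a point): Place to press the lid (orange pad): on its top near the front edge, 100 mm from the hinge along the lid, 4 mm above its mid plane; the solid band between hole and front edge is 33 mm deep. Moves with the lid: x runs in the lid from front edge to hinge, z is the lid's outward normal.
- socket (a point): Centre of the mouth of the cross-shaped socket in the brass drive, 98 mm above the grinder's underside, 9 mm below the top of the shut lid. x and y run along the slots (each 9 mm wide, 27 mm long, 20 mm deep), z up. Turned at random (within 0.7 rad of the grinder's axes), stiff to turn (0.3 N m). Any quarter turn of the key meshes.
- lock_pin (a joint): How far the sprung pin (8 mm thick) in the middle of the socket is pressed down, m: 0 when free (its top is then 6 mm below the mouth), 0.010 when the key is fully home. It takes 5 N to start and 8 N at 10 mm, so a key that is let go rises again.
- stand: Fixed wooden key stand, 60 x 60 x 30 mm, origin at the centre of its underside, with a round 28 mm bore 20 mm deep from above in which the key stands upright.
- key: Burr key, 100 mm tall, 0.15 kg, upright in the stand, tip 14 mm above the surface. Origin at the tip's centre, z up. From the tip: cross of four steel blades along x and y (24 mm across, 7 thick, 16 long; lowest 4 mm narrowed to 21 and 5), flange 34 mm wide, underside at 16 mm, 14 mm stem, orange handle bar. Fully home the flange rests on the socket's mouth, tip 16 mm below it.
- key_grip (a point): Middle of the key's handle bar (60 mm long along x, 16 mm thick along y, 30 mm tall), 85 mm above the key's tip; axes as the key's. Grip it across y.
- tamper: Bystander: steel coffee tamper with black handle, 58 mm wide, 102 mm tall, origin under its centre.
- espresso_cup: Bystander: white espresso cup, 63 mm wide, 92 mm with its handle, 51 mm tall, origin under its centre.
- brush: Bystander: wooden grinder brush lying flat, 182 mm long (its y), 31 mm wide, 20 mm high, origin under its centre.
Not all that is in view belongs to the job. Of the things like the key, leave any that is blue; of the rest the smaller one is meant.

How it is judged:
By the outcome, as a careful person would: the job done as asked, in the order asked, and still so for the second after the job is handed in, while the arm keeps its last pose, push and grip.
It also fails if it takes over 51 s, if anything falls off the work surface, if the arm or the gripper's body presses on something with over 40 N, if the wrist force passes 120 N, or if a joint passes its speed limit or range.

## Working session

There is one attempt and no reset: what is moved stays moved. The work goes in short steps, Python scripts to look and compute and a tool call to move; the robot and the scene stay as the last step left them, time stands still between calls to the robot, and variables do not carry over. Pictures are saved under pics/ and viewed, at most 10 in all, crops included, and the job is handed in when it is done.

Besides the shell and the picture viewer there is one more tool, called after "Call:" as name([rows], argument=value, ...), one row to a line, values as JSON. apply_moves: Moves the arm, as the interface text tells. Its arguments: {"type":"object","properties":{"series":{"type":"array","items":{"type":"object","properties":{"ax":{"type":"number"},"ay":{"type":"number"},"az":{"type":"number"},"tx":{"type":"number"},"ty":{"type":"number"},"tz":{"type":"number"},"fingers":{"type":"number"}}}}},"required":["series"]}

```bash
mkdir -p pics; ls
python3 - <<'E'
from bench import sense, imaging
import cv2,numpy as np
print(sense())
for n in ("side","top"):
    p,d=imaging.snapshot(n); cv2.imwrite(f"pics/{n}0.png",p[:,:,::-1]); np.savez(f"{n}0.npz",p=p,d=d)
    print(n,imaging.camera_params(n))
E
```

```text
pics
{'clock': 0.0, 'q': array([-1.24602461e+00,  2.41415473e-01,  3.73685329e-03,  1.33519182e+00,
        1.81448191e-05,  1.57079794e+00]), 'qvel': array([-0.00197782, -0.0004208 ,  0.00103415, -0.00088795,  0.00013069,
        0.00036204]), 'joint_efforts': array([-9.37848636e-04, -3.72319436e+01,  2.52407527e+01,  1.68073748e-02,
       -1.21535618e-04,  2.76103620e-06]), 'ee_pos': array([ 159.36471068, -473.30649517,  249.11648308]), 'ee_rot': array([-3.13951854e+00, -1.81414341e-05,  3.24770070e-01]), 'wrist_force': array([-0.33524384, -0.45188782,  0.48058869]), 'moment': array([-0.03934069, -0.008563  , -0.00363214]), 'finger_force': 0.0, 'gripper_width': 0.997459228385373}
side {'camera_matrix': array([[610.06320992,   0.        , 320.17909241],
       [  0.        , 610.06320992, 242.33890013],
       [  0.        ,   0.        ,   1.        ]]), 'dist_coeffs': array([-0.043849,  0.      ,  0.      ,  0.      ,  0.      ]), 'rvec': array([ 0.75796789, -2.46570287,  1.25380675]), 'tvec': array([ 413.42583613,  244.75471253, 1233.46562074])}
top {'camera_matrix': array([[583.08904781,   0.        , 322.84776703],
       [  0.        , 583.08904781, 240.82113623],
       [  0.        ,   0.        ,   1.        ]]), 'dist_coeffs': array([-0.0307383,  0.       ,  0.       ,  0.       ,  0.       ]), 'rvec': array([ 2.11015414, -2.1218711 ,  0.17409852]), 'tvec': array([  24.85659848,  527.36129192, 1320.72136572])}
```

View pics/top0.png

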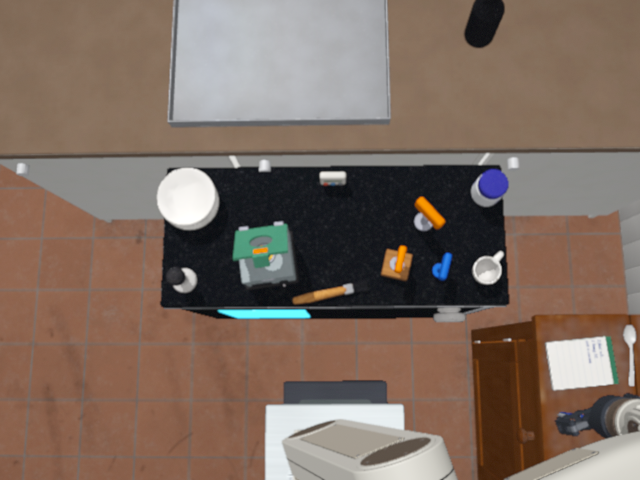

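View pics/side0.png

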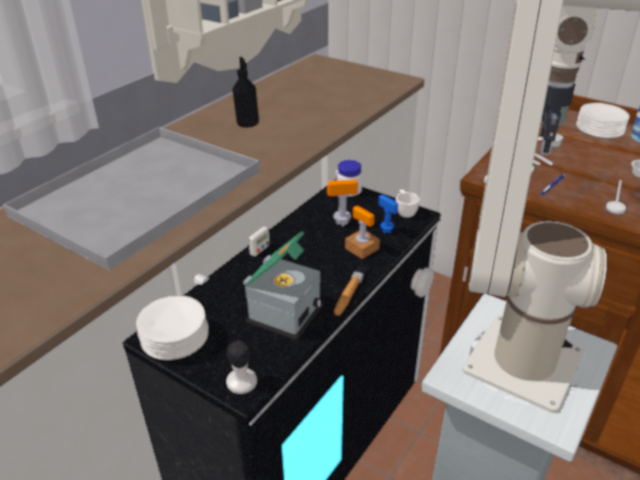

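Key candidates in the top picture are the orange key in the wooden stand (398,262), a larger orange key free-standing (428,213) and a blue one (443,266). The stand one fits: it is not blue, it is the smaller orange one and it is in the stand. I'll confirm this in a crop. The grinder is at (265,255), its lid open and its front towards the robot.

```bash
cat > h.py <<'E'
import numpy as np,cv2
from bench import sense,imaging
from scipy.spatial.transform import Rotation as R
def cloud(d,c):
    "world xyz per pixel, nan where no depth"
    K,D=c["camera_matrix"],c["dist_coeffs"]
    h,w=d.shape; g=np.stack(np.meshgrid(np.arange(w),np.arange(h)),-1).reshape(-1,1,2).astype(np.float64)
    n=cv2.undistortPoints(g,K,D).reshape(h,w,2)
    P=np.dstack([n*d[...,None],d]).astype(float); P[d<=0]=np.nan
    M=cv2.Rodrigues(c["rvec"])[0]
    return (P-c["tvec"])@M
def proj(X,c): return cv2.projectPoints(np.atleast_2d(X).astype(float),c["rvec"],c["tvec"],c["camera_matrix"],c["dist_coeffs"])[0][:,0]
E
python3 - <<'E'
from h import *
z=np.load("top0.npz"); C=cloud(z["d"],imaging.camera_params("top")); np.save("topC.npy",C)
p=z["p"]; hsv=cv2.cvtColor(p,cv2.COLOR_RGB2HSV)
def st(name,m):
    q=C[m]; q=q[~np.isnan(q[:,0])]; print(name,len(q),q.mean(0).round(1),q.min(0).round(1),q.max(0).round(1))
org=(hsv[...,0]>8)&(hsv[...,0]<22)&(hsv[...,1]>200)&(hsv[...,2]>150)
n,l,s,c=cv2.connectedComponentsWithStats(org.astype(np.uint8))
for i in range(1,n):
    if s[i,4]>15: print(s[i],c[i].round()); st("o",l==i); r=cv2.minAreaRect(C[(l==i)&~np.isnan(C[...,0])][:,:2].astype(np.float32)); print(r)
g=(hsv[...,0]>60)&(hsv[...,0]<90)&(hsv[...,1]>80); g[:200]=0;g[320:]=0;g[:,:200]=0;g[:,320:]=0
st("green",g)
q=C[g];q=q[~np.isnan(q[:,0])]; m=q.mean(0); U,S,V=np.linalg.svd(q-m); print("plane n",V[2],S)
for nm,(u0,v0,u1,v1),zl in [("tamper",(160,260,205,300),10),("cup",(465,245,510,290),10),("brush",(285,280,370,308),6),("plates",(150,165,225,235),10),("jar",(465,165,512,212),10),("stand",(375,240,420,285),20),("big",(405,190,450,235),10),("blue",(425,245,460,285),10),("grinder",(225,215,300,292),60)]:
    q=C[v0:v1,u0:u1].reshape(-1,3); q=q[q[:,2]>zl]; print(nm,len(q),q.min(0).round(),q.max(0).round(),np.median(q,0).round())
for u,v in [(330,230),(200,300),(490,300),(330,170),(100,140)]: print(u,v,C[v,u].round(1))
a=cv2.resize(p[185:295,365:515,::-1],None,fx=4,fy=4,interpolation=2); s=np.load("side0.npz")["p"]; b=cv2.resize(s[150:270,310:430,::-1],None,fx=3,fy=3,interpolation=2)
o=np.zeros((440,960,3),np.uint8);o[:,:600]=a;o[:360,600:]=b; cv2.imwrite("pics/crop1.png",cv2.resize(o,None,fx=.8,fy=.8))
E
```

```text
[416 197  29  30 377] [430. 211.]
o 376 [ 578.  -218.6  125.2] [ 544.4 -273.1   -3.8] [ 636.7 -187.7  138.9]
((590.3953857421875, -232.21218872070312), (79.34998321533203, 60.57143020629883), 39.75568771362305)
[395 245  12  28 189] [400. 258.]
o 188 [ 475.9 -151.6  108.5] [ 445.5 -179.1   -3.5] [ 525.2 -138.5  122.5]
((485.1381530761719, -156.9634552001953), (24.73431396484375, 82.85002899169922), 72.81151580810547)
[254 248  13   5  45] [260. 250.]
o 45 [482.9 151.5 185.9] [478.1 138.8 177.4] [488.7 165.7 192. ]
((483.0379333496094, 152.1763153076172), (9.42105770111084, 26.50151252746582), 6.635982513427734)
green 1462 [505.8 158.2 148.9] [447.7  94.5  -6.9] [581.8 244.6 204.7]
plane n [-0.81215625 -0.22193666 -0.53957979] [2009.50389387 1391.66716642  537.75750944]
tamper 518 [413. 327.  10.] [470. 392. 109.] [439. 350.  88.]
cup 593 [ 425. -410.   10.] [ 519. -318.   58.] [ 465. -371.   35.]
brush 757 [380. -87.   6.] [440. 111.  49.] [410.  13.  16.]
plates 2910 [564. 278.  10.] [706. 416.  73.] [632. 345.  58.]
jar 989 [ 619. -442.   10.] [ 714. -338.   95.] [ 646. -368.   84.]
stand 710 [ 441. -186.   21.] [ 510. -115.  122.] [ 473. -146.   33.]
big 630 [ 544. -276.   12.] [ 636. -187.  139.] [ 573. -213.  126.]
blue 304 [ 431. -294.   11.] [ 517. -236.  108.] [ 460. -248.   98.]
grinder 3001 [425.  89.  60.] [564. 220. 205.] [481. 150. 112.]
330 230 [562.6   5.3   3.5]
200 300 [394.  318.4   1.2]
490 300 [ 390.5 -375.5   -2.8]
330 170 [717.7   4.5  -5.7]
100 140 [751.2 532.5 135.7]
```

View pics/crop1.png

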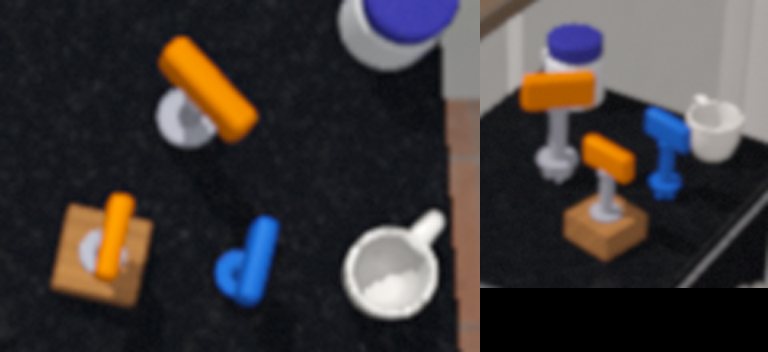

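The crop confirms it: the orange key in the stand is the smaller of the two orange ones, so it is the one meant. Next I'll fit the lid and check the wrist camera mount.

Run:
```python
from h import *
C=np.load("topC.npy");p=np.load("top0.npz")["p"]; hsv=cv2.cvtColor(p,cv2.COLOR_RGB2HSV)
g=(hsv[...,0]>60)&(hsv[...,0]<90)&(hsv[...,1]>80)&(C[...,2]>100); g[:200]=0;g[320:]=0;g[:,:200]=0;g[:,320:]=0
q=C[g]
for k in range(6):
    m=q.mean(0);V=np.linalg.svd(q-m)[2][2]; r=(q-m)@V; q=q[abs(r)<max(2.5*r.std(),2)] if r.std()>1.5 else q
V*=np.sign(V[2]); print(V,m,len(q),r.std()); print("tilt",np.arccos(V[2]),"yaw",np.arctan2(-V[1],-V[0]))
# gray top yaw
b=(hsv[...,1]<60)&(abs(C[...,2]-100)<10); b[:215]=0;b[:,:225]=0;b[:,300:]=0;b[295:]=0
print(cv2.minAreaRect(C[b][:,:2].astype(np.float32)))
s=sense(); c=imaging.camera_params("wrist"); M=cv2.Rodrigues(c["rvec"])[0]; T=R.from_euler("xyz",s["ee_rot"]).as_matrix()
print("cam in tool",T.T@(-M.T@c["tvec"]-s["ee_pos"])); print("cam axes in tool (cols)",(T.T@M.T).round(3)); print(c["camera_matrix"][0])
```

```text
[0.73928626 0.10093531 0.66578366] [508.73442089 156.62273246 153.87517818] 1212 1.4483432932796831
tilt 0.8422527188509663 yaw -3.005900883481308
((494.17303466796875, 154.31158447265625), (127.97067260742188, 116.62569427490234), 7.400242805480957)
cam in tool [  67.70477654   -0.77768308 -124.31510792]
cam axes in tool (cols) [[-0.    -0.964 -0.268]
 [ 1.    -0.     0.   ]
 [-0.    -0.268  0.964]]
[337.29776208   0.         321.78809543]
```

Call:
apply_moves([
  {"az": 1, "fingers": 1},
  {"az": 0.89, "fingers": 1},
  {"tx": 0.6, "ty": -0.9, "fingers": 1},
  {"tx": 0.7, "ty": -1, "fingers": 1},
  {"tx": 0.7, "ty": -1, "fingers": 1},
  {"tx": 0.7, "ty": -1, "fingers": 1},
  {"tx": 0.7, "ty": -1, "fingers": 1},
  {"tx": 0.7, "ty": -1, "fingers": 1},
  {"tx": 0.7, "ty": -1, "fingers": 1},
  {"fingers": 1},
])

```text
invalid input at $.series[0]: expected keys ax, ay, az, tx, ty, tz, fingers
```

Call:
apply_moves([
  {"ax": 0, "ay": 0, "az": 1, "tx": 0, "ty": 0, "tz": 0, "fingers": 1},
  {"ax": 0, "ay": 0, "az": 0.89, "tx": 0, "ty": 0, "tz": 0, "fingers": 1},
  {"ax": 0, "ay": 0, "az": 0, "tx": 0.6, "ty": -0.9, "tz": 0, "fingers": 1},
  {"ax": 0, "ay": 0, "az": 0, "tx": 0.7, "ty": -1, "tz": 0, "fingers": 1},
  {"ax": 0, "ay": 0, "az": 0, "tx": 0.7, "ty": -1, "tz": 0, "fingers": 1},
  {"ax": 0, "ay": 0, "az": 0, "tx": 0.7, "ty": -1, "tz": 0, "fingers": 1},
  {"ax": 0, "ay": 0, "az": 0, "tx": 0.7, "ty": -1, "tz": 0, "fingers": 1},
  {"ax": 0, "ay": 0, "az": 0, "tx": 0.7, "ty": -1, "tz": 0, "fingers": 1},
  {"ax": 0, "ay": 0, "az": 0, "tx": 0.7, "ty": -1, "tz": 0, "fingers": 1},
  {"ax": 0, "ay": 0, "az": 0, "tx": 0, "ty": 0, "tz": 0, "fingers": 1},
])

```text
clock: 1.1
ee_pos: [314.2, -169.4, 249.8]
ee_rot: [-3.14, -0.001, 0.147]
wrist_force: [0.7, -0.1, -0.1]
gripper_width: 0.002
finger_force: 0.0
```

Call:
apply_moves([
  {"ax": 0, "ay": 0, "az": 0, "tx": 0.65, "ty": -0.92, "tz": 0, "fingers": 1},
  {"ax": 0, "ay": 0, "az": 0, "tx": 0.65, "ty": -0.92, "tz": 0, "fingers": 1},
  {"ax": 0, "ay": 0, "az": 0, "tx": 0.65, "ty": -0.92, "tz": 0, "fingers": 1},
  {"ax": 0, "ay": 0, "az": 0, "tx": 0.65, "ty": -0.92, "tz": 0, "fingers": 1},
  {"ax": 0, "ay": 0, "az": 0, "tx": 0.65, "ty": -0.92, "tz": 0, "fingers": 1},
  {"ax": 0, "ay": 0, "az": 0, "tx": 0.65, "ty": -0.92, "tz": 0, "fingers": 1},
  {"ax": 0, "ay": 0, "az": 0, "tx": 0.65, "ty": -0.92, "tz": 0, "fingers": 1},
  {"ax": 0, "ay": 0, "az": 0, "tx": 0.65, "ty": -0.92, "tz": 0, "fingers": 1},
  {"ax": 0, "ay": 0, "az": 0, "tx": 0, "ty": 0, "tz": 0, "fingers": 1},
  {"ax": 0, "ay": 0, "az": 0, "tx": 0, "ty": 0, "tz": 0, "fingers": 1},
])

```text
clock: 2.1
ee_pos: [484.6, 103.3, 249.8]
ee_rot: [-3.108, 0.003, 0.192]
wrist_force: [0.3, -0.1, -0.2]
gripper_width: -0.004
finger_force: 0.0
```

Run:
```python
from h import *
c=imaging.camera_params("wrist"); p,d=imaging.snapshot("wrist"); np.savez("w1.npz",p=p,d=d)
C=cloud(d,c); print(sense()["ee_pos"],sense()["ee_rot"])
hsv=cv2.cvtColor(p,cv2.COLOR_RGB2HSV)
org=(hsv[...,0]>8)&(hsv[...,0]<22)&(hsv[...,1]>180)&(hsv[...,2]>130)
n,l,s,cc=cv2.connectedComponentsWithStats(org.astype(np.uint8))
for i in range(1,n):
    if s[i,4]>60: q=C[l==i];q=q[~np.isnan(q[:,0])]; print(s[i],np.median(q,0).round(1),q.min(0).round(1),q.max(0).round(1))
g=(hsv[...,0]>60)&(hsv[...,0]<90)&(hsv[...,1]>80)&(C[...,2]>100); q=C[g]
for k in range(8):
    m=q.mean(0);V=np.linalg.svd(q-m,full_matrices=False)[2][2]; r=(q-m)@V; q=q[abs(r)<max(2.5*r.std(),2)]
V*=np.sign(V[2]); print(V,m,len(q),r.std(),"tilt",np.arccos(V[2]),"yaw",np.arctan2(V[1],V[0]))
cv2.imwrite("pics/w1.png",p[:,:,::-1])
```

```text
[484.19685956 102.98316231 250.08415374] [-3.10819489e+00  2.49503687e-03  1.91813632e-01]
[ 574  265   66   71 1904] [ 474.9 -142.1  102.7] [ 400.2 -267.9   -0.5] [ 504.2 -134.3  115.8]
[0.74219656 0.09964799 0.66273263] [505.27254081 157.09461794 156.69069398] 19909 0.5760956954149891 tilt 0.8463343578410678 yaw 0.13346279705615097
```

View pics/w1.png

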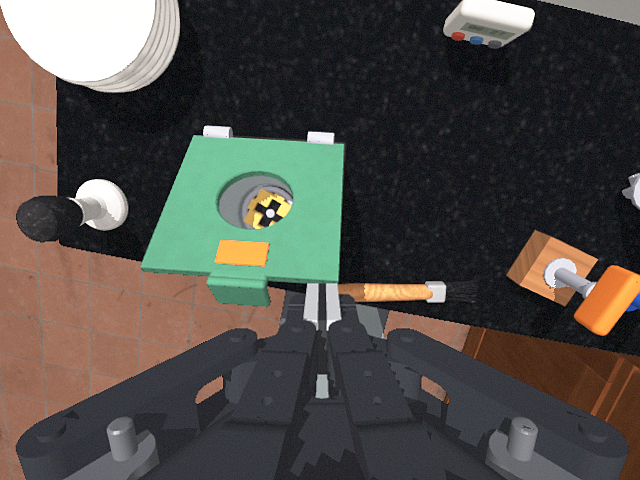

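The picture shows the open lid, with its pad at (243,252), and the brass cross visible through the hole at (270,212). The closed fingers are at (322,300), and the tamper and brush are clear. The last move fell short, so I'll correct for that.

```bash
cat >> h.py <<'E'
def go(pos,yaw,n=1,s=None):
    "turn (first) and shift for a tool-down target, in move units"
    s=s or sense(); T=R.from_euler("xyz",s["ee_rot"]); G=R.from_euler("xyz",[np.pi,0,yaw])
    a=(T.inv()*G).as_rotvec()/.1; t=G.inv().apply(np.array(pos)-s["ee_pos"])/40
    print("now",s["ee_pos"].round(1),s["ee_rot"].round(3),"turn",a.round(2),"shift",t.round(2),"rows>",(abs(t).max()).round(1))
E
python3 - <<'E'
from h import *
z=np.load("w1.npz");c=imaging.camera_params("wrist");C=cloud(z["d"],c)
pad=np.nanmedian(C[245:260,225:262].reshape(-1,3),0);print("pad",pad)
V=np.array([.7422,.0996,.6627]);a=.846;y=.1334
ex=np.array([np.cos(y),np.sin(y),0]); hinge=pad-V*4+100*(ex*np.cos(a)-np.array([0,0,1])*np.sin(a)); print("hinge",hinge,"axis",hinge-58*ex)
def P(a,h=4): return hinge-100*(ex*np.cos(a)-np.array([0,0,np.sin(a)]))+h*(ex*np.sin(a)+np.array([0,0,np.cos(a)]))
for a in (.846,.6,.4,.2,.1,0): print(a,P(a).round(1), "TCP",(P(a)+[0,0,19]).round(1))
go(P(.846)+[0,0,60],.1334)
E
```

```text
pad [483.09717317 153.607468   184.07622182]
hinge [545.83763776 162.02705305 106.56197488] axis [488.35294414 154.31278061 106.56197488]
0.846 [483.1 153.6 184.1] TCP [483.1 153.6 203.1]
0.6 [466.3 151.4 166.3] TCP [466.3 151.4 185.3]
0.4 [456.1 150.  149.2] TCP [456.1 150.  168.2]
0.2 [449.5 149.1 130.3] TCP [449.5 149.1 149.3]
0.1 [447.6 148.8 120.5] TCP [447.6 148.8 139.5]
0 [446.7 148.7 110.6] TCP [446.7 148.7 129.6]
now [484.2 103.  250.1] [-3.108e+00  2.000e-03  1.920e-01] turn [-0.33  0.03  0.58] shift [ 0.14 -1.26  0.15] rows> 1.3
```

Call:
apply_moves([
  {"ax": -0.33, "ay": 0.03, "az": 0.58, "tx": 0, "ty": 0, "tz": 0, "fingers": 1},
  {"ax": 0, "ay": 0, "az": 0, "tx": 0.1, "ty": -0.6, "tz": 0, "fingers": 1},
  {"ax": 0, "ay": 0, "az": 0, "tx": 0.04, "ty": -0.66, "tz": 0, "fingers": 1},
  {"ax": 0, "ay": 0, "az": 0, "tx": 0, "ty": 0, "tz": 0.4, "fingers": 1},
  {"ax": 0, "ay": 0, "az": 0, "tx": 0, "ty": 0, "tz": 0.4, "fingers": 1},
  {"ax": 0, "ay": 0, "az": 0, "tx": 0, "ty": 0, "tz": 0, "fingers": 1},
  {"ax": 0, "ay": 0, "az": 0, "tx": 0, "ty": 0, "tz": 0, "fingers": 1},
])

```text
clock: 2.85
ee_pos: [489.3, 109.9, 220.2]
ee_rot: [-3.103, -0.001, 0.2]
wrist_force: [-0.3, 0.2, -0.0]
gripper_width: -0.002
finger_force: 0.0
```

Run:
```python
from h import *
s=sense();print(s["q"].round(3),s["qvel"].round(3)); go([483,153.6,220],.1334)
```

```text
[ 0.199  0.258 -0.051  1.261  0.038  3.141] [-0.004 -0.009  0.027 -0.    -0.002  0.001]
now [489.3 109.9 220.2] [-3.103e+00 -1.000e-03  2.000e-01] turn [-0.38  0.01  0.67] shift [-0.01 -1.1   0.  ] rows> 1.1
```

Joint 6 is at its limit: yaw = q1 + π − q6, so yaw must be at least q1. I'll use yaw 0.5 for the press, and near 2.9 for the key.

Run:
```python
from h import *
go([484,153.6,222],.5)
```

```text
now [489.3 109.9 220.2] [-3.103e+00 -1.000e-03  2.000e-01] turn [-0.38 -0.06 -3.  ] shift [ 0.41 -1.02 -0.05] rows> 1.0
```

Call:
apply_moves([
  {"ax": -0.38, "ay": -0.06, "az": -1, "tx": 0, "ty": 0, "tz": -0.2, "fingers": 1},
  {"ax": 0, "ay": 0, "az": -1, "tx": 0, "ty": 0, "tz": 0, "fingers": 1},
  {"ax": 0, "ay": 0, "az": -1, "tx": 0, "ty": 0, "tz": 0, "fingers": 1},
  {"ax": 0, "ay": 0, "az": 0, "tx": 0.2, "ty": -0.5, "tz": 0, "fingers": 1},
  {"ax": 0, "ay": 0, "az": 0, "tx": 0.2, "ty": -0.52, "tz": 0, "fingers": 1},
  {"ax": 0, "ay": 0, "az": 0, "tx": 0, "ty": 0, "tz": 0.2, "fingers": 1},
  {"ax": 0, "ay": 0, "az": 0, "tx": 0, "ty": 0, "tz": 0, "fingers": 1},
])

```text
clock: 3.55
ee_pos: [483.8, 152.9, 219.6]
ee_rot: [-3.141, 0.004, 0.501]
wrist_force: [0.7, 0.3, -0.4]
gripper_width: 0.001
finger_force: 0.0
```

Run:
```python
from h import *
go([484,153.6,212],.5)
G=R.from_euler("xyz",[np.pi,0,.5])
P=np.array([[484,153.6,212],[483,153.6,203],[466.3,151.4,185.3],[456,150,168],[449.5,149.1,149],[447.6,148.8,139],[447,148.7,129],[447,148.7,125]])
print((G.inv().apply(np.diff(P,axis=0))/40).round(2))
```

```text
now [483.8 152.9 219.6] [-3.141  0.004  0.501] turn [-0.    0.04  0.01] shift [ 0.01 -0.01  0.19] rows> 0.2
[[-0.02 -0.01  0.22]
 [-0.39 -0.15  0.44]
 [-0.24 -0.09  0.43]
 [-0.15 -0.06  0.47]
 [-0.05 -0.02  0.25]
 [-0.01 -0.    0.25]
 [ 0.   -0.    0.1 ]]
```

Call:
apply_moves([
  {"ax": 0, "ay": 0, "az": 0, "tx": 0, "ty": 0, "tz": 0.19, "fingers": 1},
  {"ax": 0, "ay": 0, "az": 0, "tx": -0.02, "ty": -0.01, "tz": 0.22, "fingers": 1},
  {"ax": 0, "ay": 0, "az": 0, "tx": -0.2, "ty": -0.08, "tz": 0.22, "fingers": 1},
  {"ax": 0, "ay": 0, "az": 0, "tx": -0.19, "ty": -0.07, "tz": 0.22, "fingers": 1},
  {"ax": 0, "ay": 0, "az": 0, "tx": -0.12, "ty": -0.05, "tz": 0.22, "fingers": 1},
  {"ax": 0, "ay": 0, "az": 0, "tx": -0.12, "ty": -0.04, "tz": 0.21, "fingers": 1},
  {"ax": 0, "ay": 0, "az": 0, "tx": -0.08, "ty": -0.03, "tz": 0.24, "fingers": 1},
  {"ax": 0, "ay": 0, "az": 0, "tx": -0.07, "ty": -0.03, "tz": 0.23, "fingers": 1},
  {"ax": 0, "ay": 0, "az": 0, "tx": 0, "ty": 0, "tz": 0, "fingers": 1},
])

```text
clock: 4.45
ee_pos: [448.6, 147.8, 148.4]
ee_rot: [-3.14, 0.006, 0.5]
wrist_force: [0.2, 0.1, 0.5]
gripper_width: 0.002
finger_force: 0.0
```

Call:
apply_moves([
  {"ax": 0, "ay": 0, "az": 0, "tx": -0.03, "ty": -0.01, "tz": 0.13, "fingers": 1},
  {"ax": 0, "ay": 0, "az": 0, "tx": -0.02, "ty": -0.01, "tz": 0.12, "fingers": 1},
  {"ax": 0, "ay": 0, "az": 0, "tx": 0, "ty": 0, "tz": 0.12, "fingers": 1},
  {"ax": 0, "ay": 0, "az": 0, "tx": 0, "ty": 0, "tz": 0.12, "fingers": 1},
  {"ax": 0, "ay": 0, "az": 0, "tx": 0, "ty": 0, "tz": 0, "fingers": 1},
])

```text
clock: 4.95
ee_pos: [447.6, 148.0, 130.4]
ee_rot: [-3.141, 0.003, 0.5]
wrist_force: [-1.0, 0.2, 1.3]
gripper_width: 0.0
finger_force: 0.8
```

Call:
apply_moves([
  {"ax": 0, "ay": 0, "az": 0, "tx": 0, "ty": 0, "tz": 0.06, "fingers": 1},
  {"ax": 0, "ay": 0, "az": 0, "tx": 0, "ty": 0, "tz": 0.05, "fingers": 1},
  {"ax": 0, "ay": 0, "az": 0, "tx": 0, "ty": 0, "tz": 0, "fingers": 1},
])

```text
clock: 5.25
ee_pos: [447.6, 148.0, 125.7]
ee_rot: [-3.141, 0.003, 0.5]
wrist_force: [-0.4, -0.9, -0.4]
gripper_width: 0.003
finger_force: 0.1
```

Call:
apply_moves([
  {"ax": 0, "ay": 0, "az": 0, "tx": 0, "ty": 0, "tz": 0.06, "fingers": 1},
  {"ax": 0, "ay": 0, "az": 0, "tx": 0, "ty": 0, "tz": 0.05, "fingers": 1},
  {"ax": 0, "ay": 0, "az": 0, "tx": 0, "ty": 0, "tz": 0, "fingers": 1},
])

```text
clock: 5.55
ee_pos: [447.8, 148.0, 124.9]
ee_rot: [-3.141, 0.001, 0.5]
wrist_force: [-10.5, -3.6, 27.1]
gripper_width: 0.0
finger_force: 13.3
```

The lid takes 27 N firmly at the shut height, so I'll lift off and look at the socket.

Call:
apply_moves([
  {"ax": 0, "ay": 0, "az": 0, "tx": 0, "ty": 0, "tz": -0.5, "fingers": 1},
  {"ax": 0, "ay": 0, "az": 0, "tx": 0, "ty": 0, "tz": -0.9, "fingers": 1},
  {"ax": 0, "ay": 0, "az": 0, "tx": 0.3, "ty": 0.1, "tz": -0.9, "fingers": 1},
  {"ax": 0, "ay": 0, "az": 0, "tx": 0.67, "ty": 0.26, "tz": -0.9, "fingers": 1},
  {"ax": 0, "ay": 0, "az": 0, "tx": 0, "ty": 0, "tz": 0, "fingers": 1},
  {"ax": 0, "ay": 0, "az": 0, "tx": 0, "ty": 0, "tz": 0, "fingers": 1},
])

```text
clock: 6.15
ee_pos: [490.3, 154.2, 249.9]
ee_rot: [-3.142, 0.001, 0.499]
wrist_force: [-0.8, 0.1, -0.7]
gripper_width: -0.002
finger_force: 0.0
```

Run:
```python
from h import *
s=sense();c=imaging.camera_params("wrist"); p,d=imaging.snapshot("wrist"); np.savez("w2.npz",p=p,d=d,**{k:c[k] for k in c})
print(s["clock"],s["ee_pos"],s["ee_rot"]); C=cloud(d,c)
hsv=cv2.cvtColor(p,cv2.COLOR_RGB2HSV)
g=(hsv[...,0]>60)&(hsv[...,0]<90)&(hsv[...,1]>80)&(C[...,2]>60); q=C[g]
for k in range(8):
    m=q.mean(0);V=np.linalg.svd(q-m,full_matrices=False)[2][2]; r=(q-m)@V; q=q[abs(r)<max(2.5*r.std(),2)]
V*=np.sign(V[2]); print(V,m,len(q),r.std(),"tilt",np.arccos(V[2]))
print(cv2.minAreaRect(q[:,:2].astype(np.float32)))
# ortho picture on plane z=98, 0.2 mm/px about (488,154)
n=560; xs=488+(n/2-np.arange(n))*.15; ys=154+(n/2-np.arange(n))*.15
X=np.dstack(np.broadcast_arrays(xs[:,None],ys[None,:],98.)).reshape(-1,3)
uv=proj(X,c).reshape(n,n,2).astype(np.float32)
o=cv2.remap(p,uv[...,0],uv[...,1],cv2.INTER_CUBIC); cv2.imwrite("pics/o2.png",o[:,:,::-1])
```

```text
6.15 [490.25256401 154.2133152  249.88703065] [-3.14158104e+00  6.52759180e-04  4.99362093e-01]
[6.73895585e-04 5.99641241e-04 9.99999593e-01] [497.58128854 160.0119646  107.50647594] 15060 0.6715555083636298 tilt 0.0009020560394452898
((486.1176452636719, 154.91299438476562), (122.9773178100586, 116.8900146484375), 7.663120746612549)
```

View pics/o2.png

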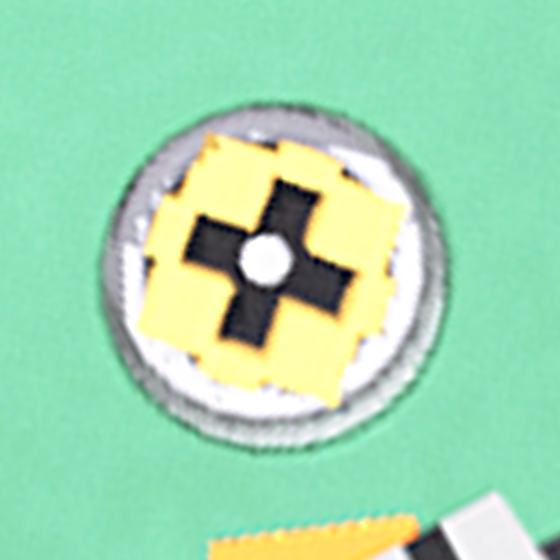

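The lid is shut (tilt 0.001 rad). The cross is centred near (268,262) in the rectified view, with arms turned about −0.32 rad, and the white pin is at (265,260).

Run:
```python
from h import *
z=np.load("w2.npz");c={k:z[k] for k in("camera_matrix","dist_coeffs","rvec","tvec")};p=z["p"];C=cloud(z["d"],c)
M=cv2.Rodrigues(c["rvec"])[0]; print("cam",(-M.T@c["tvec"]).round(1))
def ortho(h,n=800,s=.1):
    xs=490+(n/2-np.arange(n))*s; ys=155+(n/2-np.arange(n))*s
    X=np.dstack(np.broadcast_arrays(xs[:,None],ys[None,:],h)).reshape(-1,3)
    uv=proj(X,c).reshape(n,n,2).astype(np.float32); return cv2.remap(p,uv[...,0],uv[...,1],cv2.INTER_CUBIC),cv2.remap(C[...,2].astype(np.float32),uv[...,0],uv[...,1],0)
W=lambda u,v:(490+(400-v)*.1,155+(400-u)*.1)
def big(m,near=(400,400)):
    n,l,s,cc=cv2.connectedComponentsWithStats(m.astype(np.uint8)); i=1+np.argmin([np.hypot(*(cc[k]-near)) if s[k,4]>300 else 1e9 for k in range(1,n)]); return (l==i),s[i],cc[i]
o,dz=ortho(92.); m,s,cc=big(o.min(2)>170); print("pin",s[2:]/10,W(*cc))
o,dz=ortho(98.);hsv=cv2.cvtColor(o,cv2.COLOR_RGB2HSV)
yel=(hsv[...,0]>15)&(hsv[...,0]<35)&(hsv[...,1]>90)&(o[...,0]>180); yel[600:]=0
k=cv2.findNonZero(yel.astype(np.uint8)); print("brass circle",W(*cv2.minEnclosingCircle(k)[0]),cv2.minEnclosingCircle(k)[1]/10,cv2.minAreaRect(k))
# cross: dark|pin, fit template
dark=(o.max(2)<150); dark&=np.hypot(*np.mgrid[-400:400,-400:400])<170
print("dark", W(*[a.mean() for a in np.nonzero(dark)[::-1]]), dark.sum()/100)
from scipy.optimize import minimize
hole=cv2.GaussianBlur((1-yel.astype(np.float32)),(0,0),4)
def cost(q,L=13.5,w=4.5):
    # sample at edge strips: inside border should be 1, outside 0
    t=np.linspace(-.95,.95,40);a=np.linspace(5.5,12.5,40);r=0
    cs,sn=np.cos(q[2]),np.sin(q[2])
    for k in range(4):
        e=np.array([np.cos(k*np.pi/2+q[2]),np.sin(k*np.pi/2+q[2])]);f=np.array([-e[1],e[0]])
        for P,out in ((e*L+np.outer(t*w,f),e),(np.outer(a,e)+f*w,f),(np.outer(a,e)-f*w,-f)):
            for sg in(1,-1):
                Q=P+sg*out*.8+q[:2]; v=400-(Q[:,0]-490)*10;u=400-(Q[:,1]-155)*10
                r+=sg*cv2.remap(hole,u[None].astype(np.float32),v[None].astype(np.float32),1).mean()
    return r
for L,w in((13.5,4.5),(12.5,4)):
    b=min((minimize(cost,[490.5+i,155+j,-.32],args=(L,w),method="Nelder-Mead",options=dict(initial_simplex=np.array([490.5+i,155+j,-.32])+np.array([[0,0,0],[1,0,0],[0,1,0],[0,0,.1]]))) for i in(-1,1) for j in(-1,1)),key=lambda r:r.fun); print(L,w,b.x,b.fun)
o,dz=ortho(107.);hs=cv2.cvtColor(o,cv2.COLOR_RGB2HSV); gr=(hs[...,0]>60)&(hs[...,0]<90)&(hs[...,1]>70); ng,s,cc=big(~gr); print("hole",s/10,W(s[0]+s[2]/2,s[1]+s[3]/2))
K=cv2.findContours(ng.astype(np.uint8),0,1)[0][0]; e=cv2.fitEllipse(K); print(W(*e[0]),np.array(e[1])/10)
```

```text
cam [549.5 187.4 374.1]
pin [  7.9   7.5 453.9] (np.float64(489.8281339502093), np.float64(155.51332892707646))
brass circle (490.05, 155.35) 22.032373046875 ((395.176513671875, 397.79412841796875), (375.2026062011719, 372.04962158203125), 14.03624439239502)
dark (np.float64(490.36978184651343), np.float64(155.75574600701208)) 256.7
13.5 4.5 [ 4.91926627e+02  1.56548150e+02 -3.55881662e-01] -4.145200252532959
12.5 4 [ 4.90209318e+02  1.55656197e+02 -3.55549486e-01] -6.123966693878174
hole [1.40000e+01 1.47000e+01 5.01000e+01 4.97000e+01 1.95226e+04] (np.float64(490.45), np.float64(155.95))
(490.5846282958984, 155.89456787109376) [49.5282135  50.00807495]
```

Call:
apply_moves([
  {"ax": 0, "ay": 0, "az": 0, "tx": -0.4, "ty": 0.6, "tz": 0, "fingers": 1},
  {"ax": 0, "ay": 0, "az": 0, "tx": -0.51, "ty": 0.83, "tz": 0, "fingers": 1},
  {"ax": 0, "ay": 0, "az": 0, "tx": -0.51, "ty": 0.83, "tz": 0, "fingers": 1},
  {"ax": 0, "ay": 0, "az": 0, "tx": -0.51, "ty": 0.83, "tz": 0, "fingers": 1},
  {"ax": 0, "ay": 0, "az": 0, "tx": -0.51, "ty": 0.83, "tz": 0, "fingers": 1},
  {"ax": 0, "ay": 0, "az": 0, "tx": -0.51, "ty": 0.83, "tz": 0, "fingers": 1},
  {"ax": 0, "ay": 0, "az": 0, "tx": -0.51, "ty": 0.83, "tz": 0, "fingers": 1},
  {"ax": 0, "ay": 0, "az": 0, "tx": -0.5, "ty": 0.8, "tz": 0, "fingers": 1},
  {"ax": 0, "ay": 0, "az": 0, "tx": 0, "ty": 0, "tz": 0, "fingers": 1},
  {"ax": 0, "ay": 0, "az": 0, "tx": 0, "ty": 0, "tz": 0, "fingers": 1},
])

```text
clock: 7.2
ee_pos: [470.8, -146.0, 248.1]
ee_rot: [-3.138, 0.005, 0.498]
wrist_force: [0.3, 0.3, -0.7]
gripper_width: -0.004
finger_force: 0.0
```

Run:
```python
from h import *
# socket angle from dark 4-fold moment
z=np.load("w2.npz");c={k:z[k] for k in("camera_matrix","dist_coeffs","rvec","tvec")};p=z["p"];n=800
for h in (98.,92.):
    X=np.dstack(np.broadcast_arrays((490+(400-np.arange(n))*.1)[:,None],(155+(400-np.arange(n))*.1)[None,:],h)).reshape(-1,3)
    uv=proj(X,c).reshape(n,n,2).astype(np.float32);o=cv2.remap(p,uv[...,0],uv[...,1],cv2.INTER_CUBIC)
    q=X[((o.max(2)<130)&(np.hypot(*np.mgrid[-400:400,-400:400])<160)).ravel()][:,:2]
    w=(q-q.mean(0))@[1,1j]; r=abs(w); print(h,"ctr",q.mean(0),"ang",np.angle((w**4).sum())/4,"rmax",r.max())
s=sense();c=imaging.camera_params("wrist"); p,d=imaging.snapshot("wrist"); np.savez("w3.npz",p=p,d=d,**{k:c[k] for k in c})
print(s["clock"],s["ee_pos"],s["ee_rot"]); C=cloud(d,c)
hsv=cv2.cvtColor(p,cv2.COLOR_RGB2HSV)
org=(hsv[...,0]>5)&(hsv[...,0]<22)&(hsv[...,1]>180)&(hsv[...,2]>130)&(C[...,2]>75)&(C[...,0]<540)
q=C[org]; print(q.min(0),q.max(0)); top=q[q[:,2]>np.percentile(q[:,2],80)-2]; top=q[abs(q[:,2]-114)<3]
print(len(q),len(top),cv2.minAreaRect(top[:,:2].astype(np.float32)),top.mean(0),np.median(q[:,2]))
m=(C[...,2]>26)&(C[...,2]<34)&(abs(C[...,0]-475)<60)&(abs(C[...,1]+150)<60); print("stand",cv2.minAreaRect(C[m][:,:2].astype(np.float32)))
cv2.imwrite("pics/w3.png",p[:,:,::-1])
```

```text
98.0 ctr [490.38446341 155.75606911] ang -0.35449276349597836 rmax 12.968622003696003
92.0 ctr [489.10151834 155.07487347] ang -0.35417371525546487 rmax 13.242180999440441
7.2 [ 470.82451838 -146.04139589  248.06292413] [-3.1380124   0.00516786  0.49757211]
[ 445.54580061 -161.7109833    88.13235274] [ 503.85916806 -135.36015544  115.31441963]
608 294 ((474.3459167480469, -148.77423095703125), (15.514780044555664, 58.35432434082031), 77.14376068115234) [ 470.29141718 -151.66264913  113.11068271] 110.9258933013842
stand ((473.7071533203125, -149.06439208984375), (60.46504211425781, 60.33366394042969), 76.84114837646484)
```

View pics/w3.png

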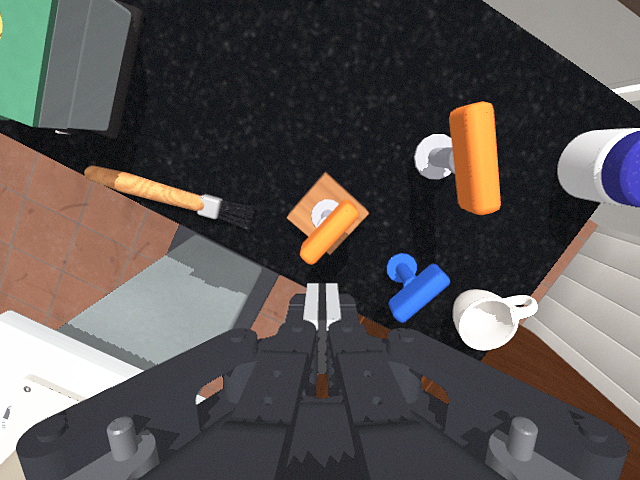

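The target key in its stand is at (332,225), with the handle bar running along yaw ≈ −0.227. The large orange key, the blue key and the cup are clear of the approach. I'll turn to yaw ≈ 2.915 and open the fingers.

Call:
apply_moves([
  {"ax": 0, "ay": 0, "az": -1, "tx": 0, "ty": 0, "tz": 0, "fingers": -1},
  {"ax": 0, "ay": 0, "az": -1, "tx": 0, "ty": 0, "tz": 0, "fingers": -1},
  {"ax": 0, "ay": 0, "az": -1, "tx": 0, "ty": 0, "tz": 0, "fingers": -1},
  {"ax": 0, "ay": 0, "az": -1, "tx": 0, "ty": 0, "tz": 0, "fingers": -1},
  {"ax": 0, "ay": 0, "az": -1, "tx": 0, "ty": 0, "tz": 0, "fingers": -1},
  {"ax": 0, "ay": 0, "az": -1, "tx": 0, "ty": 0, "tz": 0, "fingers": -1},
  {"ax": 0, "ay": 0, "az": -1, "tx": 0, "ty": 0, "tz": 0, "fingers": -1},
  {"ax": 0, "ay": 0, "az": -1, "tx": 0, "ty": 0, "tz": 0, "fingers": -1},
  {"ax": 0, "ay": 0, "az": -1, "tx": 0, "ty": 0, "tz": 0, "fingers": -1},
  {"ax": 0, "ay": 0, "az": -1, "tx": 0, "ty": 0, "tz": 0, "fingers": -1},
])

```text
clock: 8.25
ee_pos: [472.0, -143.9, 249.2]
ee_rot: [-3.138, 0.0, 1.507]
wrist_force: [0.0, 0.3, -0.2]
gripper_width: 0.999
finger_force: 0.0
```

Call:
apply_moves([
  {"ax": 0, "ay": 0, "az": -1, "tx": 0, "ty": 0, "tz": 0, "fingers": -1},
  {"ax": 0, "ay": 0, "az": -1, "tx": 0, "ty": 0, "tz": 0, "fingers": -1},
  {"ax": 0, "ay": 0, "az": -1, "tx": 0, "ty": 0, "tz": 0, "fingers": -1},
  {"ax": 0, "ay": 0, "az": -1, "tx": 0, "ty": 0, "tz": 0, "fingers": -1},
  {"ax": 0, "ay": 0, "az": -1, "tx": 0, "ty": 0, "tz": 0, "fingers": -1},
  {"ax": 0, "ay": 0, "az": -1, "tx": 0, "ty": 0, "tz": 0, "fingers": -1},
  {"ax": 0, "ay": 0, "az": -1, "tx": 0, "ty": 0, "tz": 0, "fingers": -1},
  {"ax": 0, "ay": 0, "az": -1, "tx": 0, "ty": 0, "tz": 0, "fingers": -1},
  {"ax": 0, "ay": 0, "az": -1, "tx": 0, "ty": 0, "tz": 0, "fingers": -1},
  {"ax": 0, "ay": 0, "az": -1, "tx": 0, "ty": 0, "tz": 0, "fingers": -1},
])

```text
clock: 9.25
ee_pos: [472.0, -143.9, 249.2]
ee_rot: [-3.139, -0.003, 2.507]
wrist_force: [0.5, -0.3, 0.1]
gripper_width: 0.997
finger_force: 0.0
```

Call:
apply_moves([
  {"ax": 0, "ay": 0, "az": -1, "tx": 0, "ty": 0, "tz": 0, "fingers": -1},
  {"ax": 0, "ay": 0, "az": -1, "tx": 0, "ty": 0, "tz": 0, "fingers": -1},
  {"ax": 0, "ay": 0, "az": -1, "tx": 0, "ty": 0, "tz": 0, "fingers": -1},
  {"ax": 0, "ay": 0, "az": -1, "tx": 0, "ty": 0, "tz": 0, "fingers": -1},
  {"ax": 0, "ay": 0, "az": 0, "tx": 0, "ty": 0, "tz": 0, "fingers": -1},
  {"ax": 0, "ay": 0, "az": 0, "tx": 0, "ty": 0, "tz": 0, "fingers": -1},
])

```text
clock: 9.85
ee_pos: [472.2, -144.6, 249.4]
ee_rot: [-3.14, -0.003, 2.9]
wrist_force: [-0.2, 1.1, 0.3]
gripper_width: 1.002
finger_force: 0.0
```

Run:
```python
from h import *
s=sense();c=imaging.camera_params("wrist"); p,d=imaging.snapshot("wrist"); C=cloud(d,c)
print(s["q"].round(3))
hsv=cv2.cvtColor(p,cv2.COLOR_RGB2HSV)
org=(hsv[...,0]>5)&(hsv[...,0]<22)&(hsv[...,1]>180)&(hsv[...,2]>130)&(C[...,2]>75)&(C[...,0]<540)
q=C[org]; top=q[abs(q[:,2]-114)<3]; r=cv2.minAreaRect(top[:,:2].astype(np.float32)); print(len(q),len(top),r,top[:,2].mean())
m=(C[...,2]>26)&(C[...,2]<34)&(abs(C[...,0]-475)<60)&(abs(C[...,1]+150)<60); print("stand",cv2.minAreaRect(C[m][:,:2].astype(np.float32)))
go([474,-148.8,130],2.915); cv2.imwrite("pics/w4.png",p[:,:,::-1])
```

```text
[-0.296  0.231 -0.009  1.334 -0.002 -0.054]
126 54 ((473.1163024902344, -154.05987548828125), (8.623292922973633, 59.14497756958008), 81.32559967041016) 112.53227551744145
stand ((474.5345764160156, -149.6929168701172), (59.75688171386719, 60.19820022583008), 76.81303405761719)
now [ 472.2 -144.9  249.5] [-3.14e+00 -3.00e-03  2.90e+00] turn [-0.01 -0.03 -0.15] shift [-0.06 -0.09  2.99] rows> 3.0
```

Call:
apply_moves([
  {"ax": 0, "ay": 0, "az": -0.15, "tx": -0.06, "ty": -0.1, "tz": 0, "fingers": -1},
  {"ax": 0, "ay": 0, "az": 0, "tx": 0, "ty": 0, "tz": 0.7, "fingers": -1},
  {"ax": 0, "ay": 0, "az": 0, "tx": 0, "ty": 0, "tz": 0.8, "fingers": -1},
  {"ax": 0, "ay": 0, "az": 0, "tx": 0, "ty": 0, "tz": 0.8, "fingers": -1},
  {"ax": 0, "ay": 0, "az": 0, "tx": 0, "ty": 0, "tz": 0.6, "fingers": -1},
  {"ax": 0, "ay": 0, "az": 0, "tx": 0, "ty": 0, "tz": 0.5, "fingers": -1},
  {"ax": 0, "ay": 0, "az": 0, "tx": 0, "ty": 0, "tz": 0.35, "fingers": -1},
  {"ax": 0, "ay": 0, "az": 0, "tx": 0, "ty": 0, "tz": 0, "fingers": -1},
  {"ax": 0, "ay": 0, "az": 0, "tx": 0, "ty": 0, "tz": 0, "fingers": -1},
])

```text
clock: 10.8
ee_pos: [473.4, -150.7, 99.9]
ee_rot: [-3.14, -0.003, 2.914]
wrist_force: [0.4, -0.7, 0.2]
gripper_width: 0.997
finger_force: 0.0
```

Run:
```python
from h import *
go([474.1,-149.1,99],2.913); p,d=imaging.snapshot("side"); c=imaging.camera_params("side")
u,v=proj([474,-149,90],c)[0].astype(int); cv2.imwrite("pics/s5.png",cv2.resize(p[v-70:v+60,u-80:u+80,::-1],None,fx=4,fy=4,interpolation=2))
```

```text
now [ 473.4 -150.7   99.9] [-3.140e+00 -3.000e-03  2.914e+00] turn [-0.02 -0.03  0.01] shift [-0.01  0.04  0.02] rows> 0.0
```

View pics/s5.png

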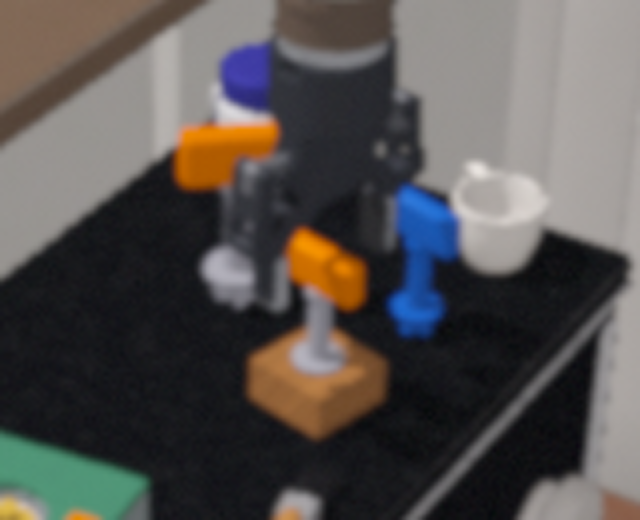

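The fingers straddle the handle: their tips are at (275,305) and (378,245), with the bar midway at (325,270). I'll close on it.

Call:
apply_moves([
  {"ax": 0, "ay": 0, "az": 0, "tx": 0, "ty": 0.04, "tz": 0, "fingers": 1},
  {"ax": 0, "ay": 0, "az": 0, "tx": 0, "ty": 0, "tz": 0, "fingers": 1},
  {"ax": 0, "ay": 0, "az": 0, "tx": 0, "ty": 0, "tz": 0, "fingers": 1},
  {"ax": 0, "ay": 0, "az": 0, "tx": 0, "ty": 0, "tz": 0, "fingers": 1},
  {"ax": 0, "ay": 0, "az": 0, "tx": 0, "ty": 0, "tz": 0, "fingers": 1},
  {"ax": 0, "ay": 0, "az": 0, "tx": 0, "ty": 0, "tz": 0, "fingers": 1},
  {"ax": 0, "ay": 0, "az": 0, "tx": 0, "ty": 0, "tz": 0, "fingers": 1},
])

```text
clock: 11.55
ee_pos: [474.0, -149.2, 100.3]
ee_rot: [-3.14, -0.002, 2.915]
wrist_force: [-2.5, -1.1, 4.9]
gripper_width: 0.182
finger_force: 58.6
```

Call:
apply_moves([
  {"ax": 0, "ay": 0, "az": 0, "tx": 0, "ty": 0, "tz": -0.2, "fingers": 1},
  {"ax": 0, "ay": 0, "az": 0, "tx": 0, "ty": 0, "tz": -0.4, "fingers": 1},
  {"ax": 0, "ay": 0, "az": 0, "tx": 0, "ty": 0, "tz": -0.6, "fingers": 1},
  {"ax": 0, "ay": 0, "az": 0, "tx": 0, "ty": 0, "tz": -0.7, "fingers": 1},
  {"ax": 0, "ay": 0, "az": 0, "tx": 0, "ty": 0, "tz": -0.7, "fingers": 1},
  {"ax": 0, "ay": 0, "az": 0, "tx": 0, "ty": 0, "tz": -0.7, "fingers": 1},
  {"ax": 0, "ay": 0, "az": 0, "tx": 0, "ty": 0, "tz": -0.5, "fingers": 1},
  {"ax": 0, "ay": 0, "az": 0, "tx": 0, "ty": 0, "tz": 0, "fingers": 1},
  {"ax": 0, "ay": 0, "az": 0, "tx": 0, "ty": 0, "tz": 0, "fingers": 1},
])

```text
clock: 12.45
ee_pos: [473.8, -148.6, 251.2]
ee_rot: [-3.14, -0.003, 2.915]
wrist_force: [-0.0, -0.1, -2.6]
gripper_width: 0.181
finger_force: 58.6
```

Run:
```python
from h import *
s=sense();c=imaging.camera_params("wrist"); p,d=imaging.snapshot("wrist"); np.savez("w6.npz",p=p,d=d,ee=s["ee_pos"],rot=s["ee_rot"],**{k:c[k] for k in c})
print(s["gripper_width"],s["finger_force"]); go([490,155.4,250],2.787)
side,_=imaging.snapshot("side");cs=imaging.camera_params("side")
u,v=proj(s["ee_pos"]-[0,0,40],cs)[0].astype(int)
a=cv2.resize(p[120:400,180:460,::-1],(400,400)); b=cv2.resize(side[v-50:v+50,u-50:u+50,::-1],(400,400),interpolation=2)
cv2.imwrite("pics/w6.png",np.hstack([a,b]))
```

```text
0.1809152044310713 58.605563789606094
now [ 473.3 -148.5  250.4] [-3.14  -0.005  2.915] turn [-0.01 -0.05  1.28] shift [2.25 7.27 0.01] rows> 7.3
```

View pics/w6.png

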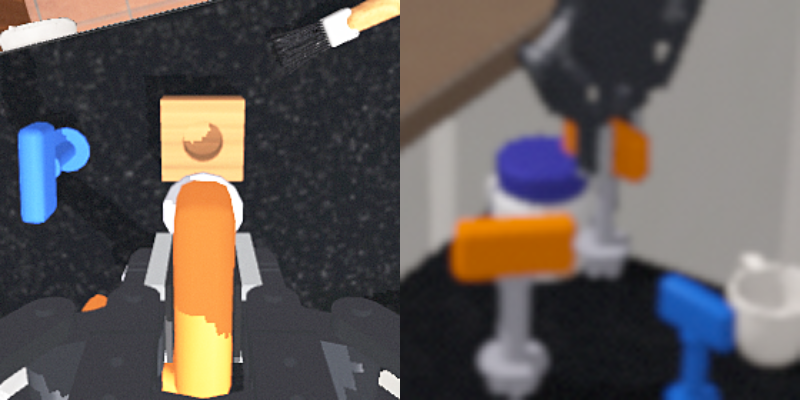

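The key is held upright, with the flange visible at (203,205) in the left panel, and the stand is empty. Next I'll measure the key's offset in the tool frame from its flange.

Run:
```python
from h import *
from scipy.optimize import least_squares
z=np.load("w6.npz");c={k:z[k] for k in("camera_matrix","dist_coeffs","rvec","tvec")};C=cloud(z["d"],c)
T=R.from_euler("xyz",z["rot"]); Q=((C-z["ee"])@T.as_matrix())
m=(Q[...,2]>55)&(Q[...,2]<80)&(np.hypot(Q[...,0],Q[...,1])<30)
q=Q[m];print(len(q),np.percentile(q[:,2],[5,25,50,75,95]).round(1),q.min(0),q.max(0))
K=cv2.findContours(m.astype(np.uint8),0,1)[0]; K=max(K,key=len)[:,0]; e=Q[K[:,1],K[:,0]]
e=e[(e[:,0]>3)|(abs(e[:,1])>15)]
f=least_squares(lambda p:np.hypot(e[:,0]-p[0],e[:,1]-p[1])-17,[0,0],loss="soft_l1");print(f.x,abs(f.fun).mean(),len(e))
f=least_squares(lambda p:np.hypot(e[:,0]-p[0],e[:,1]-p[1])-p[2],[0,0,17],loss="soft_l1");print(f.x,abs(f.fun).mean())
# handle top
hsv=cv2.cvtColor(z["p"],cv2.COLOR_RGB2HSV); o=(hsv[...,0]>5)&(hsv[...,0]<24)&(hsv[...,1]>150)&(Q[...,2]<20)&(Q[...,2]>-30)&(abs(Q[...,1])<12)&(abs(Q[...,0])<50)
h=Q[o]; print("handle",h.min(0).round(1),h.max(0).round(1),np.median(h,0).round(1),cv2.minAreaRect(h[:,:2].astype(np.float32)))
for a,b in((-28,0),(0,28)):
    k=h[(h[:,0]>a)&(h[:,0]<b)]; print(a,k[:,1].min(),k[:,1].max(),np.percentile(k[:,2],10))
```

```text
569 [64.9 65.6 66.  66.5 67.7] [-10.34669617 -16.18783662  63.72173145] [16.2984367  16.40992517 69.66125999]
[-2.22925414  0.18815786] 1.0274473505388817 158
[-1.3138507   0.2007507  16.25425032] 0.9192434815663334
handle [-26.9  -9.3 -28.3] [29.7  9.8 11.1] [ 14.5   0.3 -13. ] ((1.5475234985351562, 0.3138399124145508), (56.2638053894043, 18.239604949951172), 2.329803943634033)
-28 -9.25552718137847 8.408115069317198 -13.898426837343502
0 -7.317293387650095 9.828973145718022 -14.468920228421265
```

Call:
apply_moves([
  {"ax": 0, "ay": -0.05, "az": 0.64, "tx": 0, "ty": 0, "tz": 0, "fingers": 1},
  {"ax": 0, "ay": 0, "az": 0.64, "tx": 0, "ty": 0, "tz": 0, "fingers": 1},
  {"ax": 0, "ay": 0, "az": 0, "tx": 0.25, "ty": 0.7, "tz": 0, "fingers": 1},
  {"ax": 0, "ay": 0, "az": 0, "tx": 0.3, "ty": 0.95, "tz": 0, "fingers": 1},
  {"ax": 0, "ay": 0, "az": 0, "tx": 0.3, "ty": 0.95, "tz": 0, "fingers": 1},
  {"ax": 0, "ay": 0, "az": 0, "tx": 0.3, "ty": 0.95, "tz": 0, "fingers": 1},
  {"ax": 0, "ay": 0, "az": 0, "tx": 0.3, "ty": 0.95, "tz": 0, "fingers": 1},
  {"ax": 0, "ay": 0, "az": 0, "tx": 0.3, "ty": 0.95, "tz": 0, "fingers": 1},
  {"ax": 0, "ay": 0, "az": 0, "tx": 0.3, "ty": 0.95, "tz": 0, "fingers": 1},
  {"ax": 0, "ay": 0, "az": 0, "tx": 0.2, "ty": 0.6, "tz": 0, "fingers": 1},
])

```text
clock: 13.55
ee_pos: [486.0, 147.4, 249.3]
ee_rot: [-3.139, -0.0, 2.789]
wrist_force: [0.7, -0.3, -1.5]
gripper_width: 0.183
finger_force: 58.8
```

Call:
apply_moves([
  {"ax": 0, "ay": 0, "az": 0, "tx": 0, "ty": 0, "tz": 0, "fingers": 1},
  {"ax": 0, "ay": 0, "az": 0, "tx": 0, "ty": 0, "tz": 0, "fingers": 1},
  {"ax": 0, "ay": 0, "az": 0, "tx": 0, "ty": 0, "tz": 0, "fingers": 1},
])

```text
clock: 13.85
ee_pos: [486.5, 144.2, 250.2]
ee_rot: [-3.139, 0.001, 2.786]
wrist_force: [1.0, -1.2, -1.2]
gripper_width: 0.183
finger_force: 58.7
```

Run:
```python
from h import *
go([489.3,155.6,205],2.787)
s=sense();print(s["clock"],s["gripper_width"],s["finger_force"])
c=imaging.camera_params("wrist"); p,d=imaging.snapshot("wrist"); np.savez("w7.npz",p=p,d=d,**{k:c[k] for k in c})
n=500
X=np.dstack(np.broadcast_arrays((490+(250-np.arange(n))*.15)[:,None],(155+(250-np.arange(n))*.15)[None,:],98.)).reshape(-1,3)
uv=proj(X,c).reshape(n,n,2).astype(np.float32);o=cv2.remap(p,uv[...,0],uv[...,1],cv2.INTER_CUBIC)
q=X[((o.max(2)<130)&(np.hypot(*np.mgrid[-250:250,-250:250])<107)).ravel()][:,:2]; w=(q-q.mean(0))@[1,1j]; print("ctr",q.mean(0),"ang",np.angle((w**4).sum())/4,len(q))
a=p[100:400,150:450,::-1]
cv2.imwrite("pics/w7.png",np.hstack([cv2.resize(a,(400,400)),cv2.resize(o[:,:,::-1],(400,400))]))
```

```text
now [486.5 144.2 250.2] [-3.139e+00  1.000e-03  2.786e+00] turn [-0.03  0.01 -0.01] shift [0.03 0.29 1.13] rows> 1.1
13.85 0.18315164233657313 58.69954761117697
ctr [490.22367495 154.92397956] ang -0.38186492539440137 14773
```

View pics/w7.png

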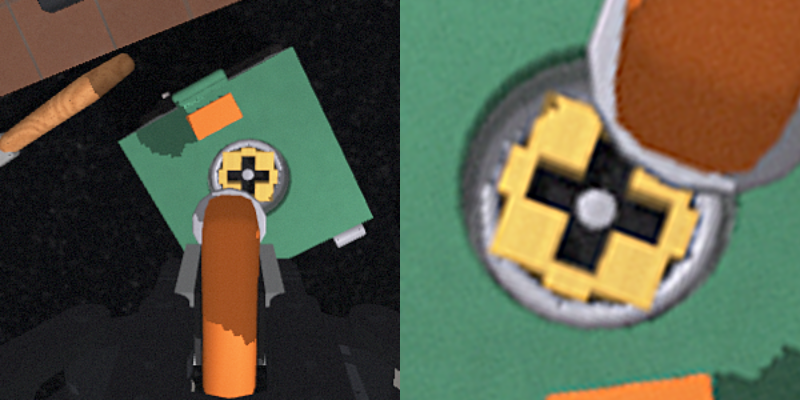

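The cross is now parallel to the tool axes. The pin ray gives a socket at (489.9,155.4), which agrees with the earlier measurement. I'll centre over it and lower.

Call:
apply_moves([
  {"ax": 0, "ay": 0, "az": 0, "tx": 0.03, "ty": 0.29, "tz": 0, "fingers": 1},
  {"ax": 0, "ay": 0, "az": 0, "tx": 0, "ty": 0, "tz": 0.4, "fingers": 1},
  {"ax": 0, "ay": 0, "az": 0, "tx": 0, "ty": 0, "tz": 0.4, "fingers": 1},
  {"ax": 0, "ay": 0, "az": 0, "tx": 0, "ty": 0, "tz": 0.33, "fingers": 1},
  {"ax": 0, "ay": 0, "az": 0, "tx": 0, "ty": 0, "tz": 0, "fingers": 1},
  {"ax": 0, "ay": 0, "az": 0, "tx": 0, "ty": 0, "tz": 0, "fingers": 1},
  {"ax": 0, "ay": 0, "az": 0, "tx": 0, "ty": 0, "tz": 0, "fingers": 1},
])

```text
clock: 14.6
ee_pos: [490.7, 156.4, 206.9]
ee_rot: [-3.141, 0.004, 2.786]
wrist_force: [0.6, -0.5, -0.8]
gripper_width: 0.183
finger_force: 58.8
```

Run:
```python
from h import *
go([489.1,155.6,188],2.787)
```

```text
now [490.7 156.4 206.9] [-3.141  0.004  2.786] turn [-0.    0.04 -0.01] shift [ 0.03 -0.03  0.47] rows> 0.5
```

Call:
apply_moves([
  {"ax": 0, "ay": 0.03, "az": 0, "tx": 0.03, "ty": -0.03, "tz": 0.25, "fingers": 1},
  {"ax": 0, "ay": 0, "az": 0, "tx": 0, "ty": 0, "tz": 0.22, "fingers": 1},
  {"ax": 0, "ay": 0, "az": 0, "tx": 0, "ty": 0, "tz": 0, "fingers": 1},
  {"ax": 0, "ay": 0, "az": 0, "tx": 0, "ty": 0, "tz": 0, "fingers": 1},
])

```text
clock: 15.0
ee_pos: [488.1, 155.4, 186.6]
ee_rot: [-3.14, -0.001, 2.787]
wrist_force: [-0.2, 0.3, -1.3]
gripper_width: 0.184
finger_force: 58.8
```

Call:
apply_moves([
  {"ax": 0, "ay": 0, "az": 0, "tx": 0, "ty": 0, "tz": 0.07, "fingers": 1},
  {"ax": 0, "ay": 0, "az": 0, "tx": 0, "ty": 0, "tz": 0.07, "fingers": 1},
  {"ax": 0, "ay": 0, "az": 0, "tx": 0, "ty": 0, "tz": 0, "fingers": 1},
])

```text
clock: 15.3
ee_pos: [488.2, 155.5, 181.2]
ee_rot: [-3.14, -0.001, 2.787]
wrist_force: [0.0, 0.3, -0.4]
gripper_width: 0.182
finger_force: 58.8
```

Call:
apply_moves([
  {"ax": 0, "ay": 0, "az": 0, "tx": -0.015, "ty": 0, "tz": 0.06, "fingers": 1},
  {"ax": 0, "ay": 0, "az": 0, "tx": 0, "ty": 0, "tz": 0.06, "fingers": 1},
  {"ax": 0, "ay": 0, "az": 0, "tx": 0, "ty": 0, "tz": 0, "fingers": 1},
])

```text
clock: 15.6
ee_pos: [489.4, 155.4, 177.3]
ee_rot: [-3.141, 0.001, 2.787]
wrist_force: [-0.4, -0.3, 2.9]
gripper_width: 0.185
finger_force: 59.4
```

Call:
apply_moves([
  {"ax": 0, "ay": 0, "az": 0, "tx": 0, "ty": 0, "tz": 0.07, "fingers": 1},
  {"ax": 0, "ay": 0, "az": 0, "tx": 0, "ty": 0, "tz": 0.07, "fingers": 1},
  {"ax": 0, "ay": 0, "az": 0, "tx": 0, "ty": 0, "tz": 0, "fingers": 1},
])

```text
clock: 15.9
ee_pos: [489.4, 155.4, 171.4]
ee_rot: [-3.141, 0.001, 2.787]
wrist_force: [0.4, -0.3, 5.9]
gripper_width: 0.182
finger_force: 59.9
```

Call:
apply_moves([
  {"ax": 0, "ay": 0, "az": 0, "tx": 0, "ty": 0, "tz": 0.06, "fingers": 1},
  {"ax": 0, "ay": 0, "az": 0, "tx": 0, "ty": 0, "tz": 0.05, "fingers": 1},
  {"ax": 0, "ay": 0, "az": 0, "tx": 0, "ty": 0, "tz": 0, "fingers": 1},
])

```text
clock: 16.2
ee_pos: [489.7, 155.3, 168.2]
ee_rot: [-3.141, 0.002, 2.787]
wrist_force: [-2.7, -1.6, 11.0]
gripper_width: 0.184
finger_force: 60.6
```

Call:
apply_moves([
  {"ax": 0, "ay": 0, "az": 0, "tx": 0, "ty": 0, "tz": 0.04, "fingers": 1},
  {"ax": 0, "ay": 0, "az": 0, "tx": 0, "ty": 0, "tz": 0, "fingers": 1},
  {"ax": 0, "ay": 0, "az": 0, "tx": 0, "ty": 0, "tz": 0, "fingers": 1},
])

```text
clock: 16.5
ee_pos: [489.9, 155.3, 168.1]
ee_rot: [3.141, 0.003, 2.787]
wrist_force: [-3.6, -1.9, 18.0]
gripper_width: 0.183
finger_force: 62.0
```

Run:
```python
from h import *
s=sense();print({k:s[k] for k in("ee_pos","wrist_force","moment")})
c=imaging.camera_params("wrist"); p,d=imaging.snapshot("wrist"); C=cloud(d,c); T=R.from_euler("xyz",s["ee_rot"]); Q=((C-s["ee_pos"])@T.as_matrix())
m=(Q[...,2]>55)&(Q[...,2]<80)&(np.hypot(Q[...,0],Q[...,1])<18)
print("flange top world z",np.percentile(C[m][:,2],[5,25,50,75,95]).round(1),"tool z",np.median(Q[m][:,2]).round(1))
hsv=cv2.cvtColor(p,cv2.COLOR_RGB2HSV);g=(hsv[...,0]>60)&(hsv[...,0]<90)&(hsv[...,1]>80)&(C[...,2]>60);print("lid z",np.percentile(C[g][:,2],[5,50,95]))
cv2.imwrite("pics/w8.png",p[60:440,100:560,::-1])
```

```text
{'ee_pos': array([489.86322798, 155.34139208, 168.11481879]), 'wrist_force': array([-3.63915145, -1.9157614 , 17.96390086]), 'moment': array([-0.48593619,  1.03966274, -0.03663771])}
flange top world z [ 96.3  99.  101.9 102.6 103.2] tool z 66.2
lid z [106.33826151 107.44718374 108.81799006]
```

View pics/w8.png

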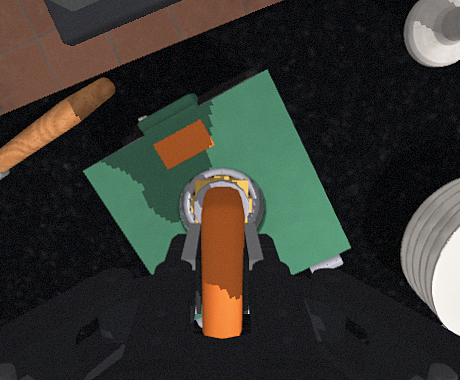

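The flange is at (222,195), seated on the brass inside the lid hole. Its top is 102 mm above the surface, 4 mm above the mouth. Extra push no longer moves it (about 19 N, TCP 168 mm), and the lid is flat and shut.

```bash
python3 -c "
from bench import job_done; print(job_done())"
```

```text
the job is handed in; nothing more can be done
None
```

I handed the job in at about 16.6 s of the 51 s allowed: the lid is shut, the small orange key is fully home and held pressed at about 19 N in the gripper, and I saw no contact with the tamper, cup or brush.

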